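Torque the centrifuge rotor nut

ROBOT

A 7-joint arm with a two-finger parallel gripper is mounted at the origin on the work surface. World frame = base frame: x ahead of the robot, y to its left, z up, the work surface at z = 0. Lengths are in m, angles in rad, forces in N, time in s.
With the tool pointing down it reaches from about 0.35 to 0.9 m from the base axis. Payload 8.1 kg.
Tool frame: the origin (TCP) lies between the finger pads; the fingertips stand 17 mm ahead of it and the grasp point (between the pads) lies 2 mm behind it; z points along the fingers, y is the direction in which the jaws open and shut (so a half turn about z gives the same grasp; the last joint's range is limited). The gripper opens to 92 mm and grips with 3 to 60 N. Pads are 19 mm wide; open, the fingers measure 130 mm over their backs; the gripper's body (75 mm by 190 mm) begins 47 mm behind the grasp point.
Start: joints at [-1.266, 0.434, 0.025, 1.573, -0.012, 1.134, -0.075], TCP at [0.248, 0.574, 0.244] pointing down, gripper open.
Joint ranges: [-2.62, 2.62], [-0.44, 2.09], [-1.27, 1.32], [0.08, 2.57], [-1.32, 4.46], [0.12, 2], [-2.74, 2.74]. Speed limits (rad/s): [2.22, 2.22, 3.01, 3.01, 3.14, 3.14, 3.14].

INTERFACE

Orientations are given as a 3x3 rotation matrix whose columns are the frame's x, y, z axes.
In Python, from plant import ctrl gives the robot as it stands. The module is installed in compiled form; this text tells all that it offers.
- The arm moves only by the tool step_arm, never from a script. Its argument "motion" is a list of rows, each an object of numbers: "wx", "wy", "wz": the turn, a rotation vector about the tool's x, y, z in degrees; "x", "y", "z": the shift along the tool's x, y, z in m; "grip": the opening, from 0 (shut) to 1 (fully open). A call has exactly 10 rows; each row shifts and turns the pose as measured when the row begins, along the tool's axes as they then stand; what a row does not reach is not made up. A row lasts 1/8 s, in which the tool goes at most 62.5 mm and 10.7 degrees, less where a joint would pass 70% of its speed; a pose out of reach is approached as far as the arm can. A call with a gripper value outside its range is refused whole. The fingers move at their own pace and stop on an object; the grip force is fixed at half the most. Time passes only in rows, so rows that do not move let the fingers close, or fill a call up. It gives the time, the measured TCP pose, the force and the opening at its end, in the units of the state.
- ctrl.observe(): the state, without advancing time (a new reading comes with each control period).
- ctrl.capture(name): name is "scene" or "top"; returns a dict with "color" (420x560x3 uint8, red, green, blue), "intrinsics" (3x3 intrinsics, pixels), "k1" (the pictures are not rectified: a ray, as slopes to the right and down, at radius r is drawn at 1 + k1 r^2 times it, then the intrinsics apply), "xyz" and "rotation" of the camera in the world. Camera axes: x right, y up, looking along -z (the intrinsics and any distortion apply to the point x, -y, -z); pixel columns grow to the right and rows downward; lengths in m; the calibration is good to about 2 mm. A picture is of the moment at which its call begins. There is no depth.
- ctrl.sign_off(): hands the job in, once; it reports no verdict.
Trained networks look in a picture, given as the dict that the camera call returned (one of the last four; its "shot" number tells which), for a name from the list of things; names that differ only in an ending like _2 or _b are one class to them, and where a whole thing is asked for, a point or a joint stands for the part that bears it (a point fixed in the world has none). Each returns a list of dicts, best first, with "p" (0 to 1); they miss things now and then, are a little off and sometimes report something else, mostly with a low value. They report only what shows in the picture. A call takes as long as a camera call.
- ctrl.boxes_of(picture, name): "centre" ([column, row] in pixels, amid what is visible of it).
- ctrl.silhouettes(picture, name): "region" (420x560 bool, what is visible of it) and "centre" ([column, row] in pixels, amid what is visible of it).
- ctrl.tip_of(picture, name): "centre" ([column, row] in pixels: a listed point, or the origin of a listed thing).
The state is a dict: "time": time; "joint_positions": joint angles; "dq": joint speeds; "effort": joint torques, N m; "eef_pos": TCP position; "tcp_rot": TCP orientation; "contact_force": force on the tool from outside, world axes, zero at the start; "ft_torque": the same for the moment, N m; "width": opening from 0.0 (shut) to 1.0 (fully open).
Only numpy, scipy, OpenCV 4.12 (cv2) and the standard library are available. Lean on these libraries where they do the work, as an engineer would, in place of code of your own. Each camera call takes 0.05 s, during which the arm holds its last target. There are 200 camera calls.

TASK

Tighten the centrifuge rotor nut with the torque wrench that already stands on it: swing its handle clockwise (seen from above) until the neck joint clearly gives (folds by about 8 degrees), and stop there, well before the joint is folded to the end of its travel. Ease off so that the wrench snaps straight, swing the handle back on its ratchet to where you found it, and let go. Leave the mouse, the bottle and the tube rack alone.

Things in the scene. Friction and masses are not known exactly. Their poses are not given: they have to be found in the camera images.
- centrifuge: white bench centrifuge, 300 x 340 x 150 mm (own x, y, z), lid off, silver conical rotor with a ring of tube holes in its top; fixed. Origin under its centre, on the table; the rotor axis is its own z axis through the origin. Its control panel faces its own -x.
- nut_axis (a point): fixed point on the rotor nut's vertical axis, 235 mm up, level with the handle's centre line; the 42 mm round wrench head turns about it. Clockwise from above: free play of 0.1-0.35 rad (under 1 N at the grip), then the nut turns with 2-2.5 N for 0.2-0.45 rad until it comes tight, dead hard, at an angle that cannot be seen. Anticlockwise: ratchet freewheels under 1 N, nut stays.
- wrench_neck (a point): the wrench's neck: the vertical pivot of its breakaway joint, 55 mm from the nut axis; the head's arm runs from nut to neck along own -x. Straight until, nut tight, about 9.4 N acts sideways at the grip; then the handle folds clockwise here against a spring (11.5 N at 0.24 rad; end stop 0.4 rad), straightens when eased off. Fold 0.08-0.24 rad is the click; more over-torques.
- handle_grip (a point): centre of the wrench's black rubber grip, 100 mm long, 26 wide, 24 high, level, 235 mm above the table (85 mm clear over the centrifuge), 170 mm from the nut axis and 115 mm from the neck when straight; it reaches out from the neck along own -x, roughly towards the robot. It swings level only, cannot be lifted off, and stays where it is left.
- mouse_mid (a point): black computer mouse, 62 x 105 x 31 mm, lying loose on the table; point at its centre
- bottle_mid (a point): white bottle, 64 mm across, 170 mm tall, standing loose; point at half its height
- tube_rack_mid (a point): white sample-tube rack with capped tubes, 70 x 170 mm (own x, y), 92 mm tall with tubes, standing loose; point on its centre line 30 mm up

How it is judged:
On the way, in this order (a step that is already met when the one before it is completed fails the run):
1. the nut is tight and the wrench has clicked: its neck joint is folded by more than 0.08 rad (angle between the x axis of handle_grip and the x axis of wrench_neck, either way round above 0.08 rad), for 0.1 s.
2. the wrench is eased off and straight again (under 0.04 rad) (angle between the x axis of handle_grip and the x axis of wrench_neck, either way round below 0.04 rad), for 0.1 s.
At the end, for the whole second after the job is handed in: the wrench has clicked once tight, is straight again (neck folded under 0.04 rad), its grip is back within 35 mm of where it was at the start, and it is let go (distance of handle_grip from where it was at the start of the episode below 0.035 m and angle between the x axis of handle_grip and the x axis of wrench_neck, either way round below 0.04 rad); the robot touches nothing.
It fails at once if the wrench is folded more than 0.24 rad at its neck: the nut is over-torqued (angle between the x axis of handle_grip and the x axis of wrench_neck, either way round above 0.24 rad).
It fails at once if the mouse is moved by more than 20 mm (distance of mouse_mid from where it was at the start of the episode above 0.02 m).
It fails at once if the bottle is moved by more than 20 mm (distance of bottle_mid from where it was at the start of the episode above 0.02 m).
It fails at once if the tube rack is moved by more than 20 mm (distance of tube_rack_mid from where it was at the start of the episode above 0.02 m).
It also fails if it takes over 54 s, if anything falls off the work surface, if the arm or the gripper's body presses on something with over 40 N, if the wrist force passes 120 N, or if a joint passes its speed limit or range.

## Working session

There is one attempt and no reset: what is moved stays moved. The work goes in short steps, Python scripts to look and compute and a tool call to move; the robot and the scene stay as the last step left them, time stands still between calls to the robot, and variables do not carry over. Pictures are saved under pics/ and viewed, about 8 in all and at most 12, crops included, and the job is handed in when it is done.

Besides the shell and the picture viewer there is one more tool, called after "Request:" by a JSON object that holds its "api" and its "payload", one argument or row to a line. step_arm: Moves the arm, as the interface text tells. Its arguments: {"type":"object","properties":{"motion":{"type":"array"}},"required":["motion"]}

```bash
mkdir -p pics; cat > h.py <<'E'
import numpy as np, cv2
from plant import ctrl
def ray(p,uv):
    K=np.array(p["intrinsics"]);k1=float(p["k1"])
    d=np.array([[[uv[0],uv[1]]]],float)
    n=cv2.undistortPoints(d,K,np.array([k1,0,0,0,0.]))[0,0]
    v=np.array(p["rotation"])@np.array([n[0],-n[1],-1.])
    return np.array(p["xyz"]),v
def onz(p,uv,z):
    o,v=ray(p,uv); return o+v*(z-o[2])/v[2]
def tri(p,a,q,b):
    o1,v1=ray(p,a);o2,v2=ray(q,b)
    s=np.linalg.lstsq(np.c_[v1,-v2],o2-o1,rcond=None)[0]
    A=o1+s[0]*v1;B=o2+s[1]*v2
    return (A+B)/2,np.linalg.norm(A-B)
def proj(p,X):
    K=np.array(p["intrinsics"]);c=np.array(p["rotation"]).T@(np.array(X)-np.array(p["xyz"]))
    n=np.array([c[0],-c[1]])/-c[2];n=n*(1+float(p["k1"])*(n@n))
    return K[:2,:2]@n+K[:2,2]
def save(p,f): cv2.imwrite("pics/"+f,p["color"][...,::-1])
E
python3 - <<'E'
from h import *
np.set_printoptions(precision=3,suppress=True)
s=ctrl.observe();print(s)
Z=dict(nut_axis=.235,wrench_neck=.235,handle_grip=.235,mouse_mid=.015,bottle_mid=.085,tube_rack_mid=.03,centrifuge=0)
for c in("top","scene"):
    p=ctrl.capture(c);save(p,c+"0.png");print(c,p["xyz"])
    for n,z in Z.items():
        for t in ctrl.tip_of(p,n)[:2]: print(n,t["p"],np.array(t["centre"]),onz(p,t["centre"],z))
E
```

```text
{'time': 0.0, 'joint_positions': array([-1.266,  0.435,  0.025,  1.574, -0.012,  1.134, -0.075]), 'dq': array([ 0.003,  0.   , -0.002, -0.001, -0.001, -0.   , -0.   ]), 'effort': array([  0.   , -66.785,   0.985, -31.445,  -0.06 ,   0.043,   0.   ]), 'eef_pos': array([0.248, 0.573, 0.243]), 'tcp_rot': array([[-0.918,  0.397, -0.   ],
       [ 0.397,  0.918, -0.002],
       [-0.   , -0.002, -1.   ]]), 'contact_force': array([ 0.363, -0.116,  0.239]), 'ft_torque': array([-0.025,  0.022,  0.005]), 'width': 0.9988060092675752}
top [0.389 0.011 1.146]
nut_axis 0.91 [300. 172.] [ 0.644 -0.054  0.235]
wrench_neck 0.81 [309.5 190.9] [ 0.597 -0.076  0.235]
handle_grip 0.66 [331.9 237.9] [ 0.483 -0.128  0.235]
mouse_mid 0.94 [415.2 249.5] [ 0.471 -0.41   0.015]
bottle_mid 0.96 [114.6 193.3] [0.622 0.46  0.085]
tube_rack_mid 0.69 [437. 192.] [ 0.643 -0.483  0.03 ]
scene [ 1.364 -0.523  0.898]
nut_axis 0.95 [276.6 207.3] [ 0.64  -0.055  0.235]
nut_axis 0.19 [142.4 276. ] [ 0.687 -0.441  0.235]
wrench_neck 0.87 [261.  200.3] [ 0.589 -0.074  0.235]
wrench_neck 0.58 [399.  190.9] [0.767 0.279 0.235]
handle_grip 0.56 [226.2 187.6] [ 0.482 -0.127  0.235]
mouse_mid 0.87 [137.6 278.7] [ 0.465 -0.429  0.015]
bottle_mid 0.66 [397.5 188.9] [0.621 0.466 0.085]
tube_rack_mid 0.97 [138.6 326. ] [ 0.641 -0.48   0.03 ]
```

View pics/top0.png

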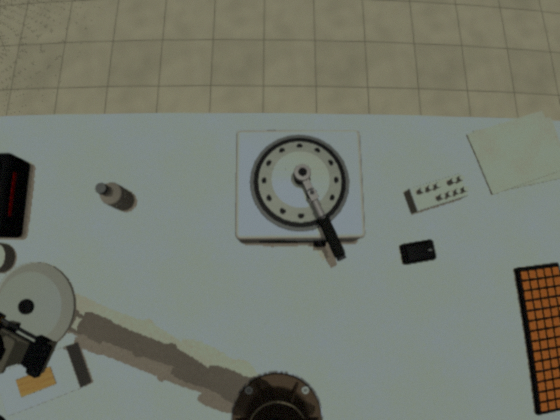

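View pics/scene0.png

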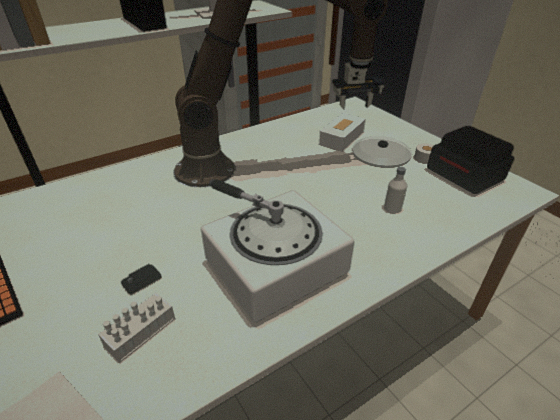

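The top picture shows the handle running from the nut (300,172) to the grip (332,238). The scene view agrees: nut (277,207), grip (226,188). Clockwise swings the grip towards +y. I'll cage the grip loosely between the fingers, with tool x along the handle towards the nut.

```bash
cat > plan.py <<'E'
from h import *
from scipy.spatial.transform import Rotation as R
def plan(goal,ang,n):
    s=ctrl.observe();P=np.array(s["eef_pos"]);M=np.array(s["tcp_rot"])
    a=np.radians(ang);G=np.array([[np.cos(a),np.sin(a),0],[np.sin(a),-np.cos(a),0],[0,0,-1]])
    w=R.from_matrix(M.T@G).as_rotvec();d=(np.array(goal)-P)/n
    print("total deg",np.degrees(w),"per row",np.degrees(w)/n)
    for i in range(n):
        print(i,np.round((M@R.from_rotvec(w*i/n).as_matrix()).T@d,3))
E
python3 -c "
from plan import *
plan([.486,-.127,.31],24.7,20)"
```

```text
total deg [ 4.64019642e-03 -4.44231333e-03  1.31928271e+02] per row [ 2.32009821e-04 -2.22115667e-04  6.59641353e+00]
0 [-0.025 -0.027 -0.003]
1 [-0.028 -0.024 -0.003]
2 [-0.03  -0.021 -0.003]
3 [-0.033 -0.017 -0.003]
4 [-0.034 -0.014 -0.003]
5 [-0.036 -0.01  -0.003]
6 [-0.037 -0.005 -0.003]
7 [-0.037 -0.001 -0.003]
8 [-0.037  0.003 -0.003]
9 [-0.036  0.007 -0.003]
10 [-0.035  0.011 -0.003]
11 [-0.034  0.015 -0.003]
12 [-0.032  0.019 -0.003]
13 [-0.029  0.023 -0.003]
14 [-0.026  0.026 -0.003]
15 [-0.023  0.029 -0.003]
16 [-0.02   0.031 -0.003]
17 [-0.016  0.033 -0.003]
18 [-0.012  0.035 -0.003]
19 [-0.008  0.036 -0.003]
```

Request:
{"api": "step_arm", "payload": {
  "motion": [
    {"x":-0.025,"y":-0.027,"z":-0.007,"wz":6.6,"grip":0.6},
    {"x":-0.028,"y":-0.024,"z":-0.007,"wz":6.6,"grip":0.6},
    {"x":-0.03,"y":-0.021,"z":-0.007,"wz":6.6,"grip":0.6},
    {"x":-0.033,"y":-0.017,"z":-0.007,"wz":6.6,"grip":0.6},
    {"x":-0.034,"y":-0.014,"z":-0.007,"wz":6.6,"grip":0.6},
    {"x":-0.036,"y":-0.01,"z":-0.007,"wz":6.6,"grip":0.6},
    {"x":-0.037,"y":-0.005,"z":-0.007,"wz":6.6,"grip":0.6},
    {"x":-0.037,"y":-0.001,"z":-0.007,"wz":6.6,"grip":0.6},
    {"x":-0.037,"y":0.003,"z":-0.007,"wz":6.6,"grip":0.6},
    {"x":-0.036,"y":0.007,"z":-0.007,"wz":6.6,"grip":0.6}
  ]
}}

```text
invalid input at $.motion[0]: expected keys wx, wy, wz, x, y, z, grip
```

```bash
python3 -c "
from plan import *
print(ctrl.observe())
plan([.486,-.127,.31],24.7,10)"
```

```text
{'time': 0.8, 'joint_positions': array([-1.26559502,  0.43446995,  0.0250187 ,  1.57319558, -0.01157715,
        1.13399291, -0.07512019]), 'dq': array([ 0.00021357, -0.00117004,  0.00025066, -0.00043134,  0.00157112,
        0.00047939,  0.00130635]), 'effort': array([-6.85672476e-04, -6.67611408e+01,  9.83398519e-01, -3.14798069e+01,
       -6.05056412e-02,  3.24047171e-02, -4.30536630e-06]), 'eef_pos': array([0.24791821, 0.57374722, 0.24376246]), 'tcp_rot': array([[-9.17950472e-01,  3.96695005e-01,  6.35275055e-05],
       [ 3.96695009e-01,  9.17950470e-01,  6.22455226e-05],
       [-3.36226156e-05,  8.23393512e-05, -9.99999996e-01]]), 'contact_force': array([-0.92884095,  0.89258963, -0.16043587]), 'ft_torque': array([ 0.03583324, -0.01655948,  0.00253367]), 'width': 1.0018402626157716}
total deg [ 4.64019642e-03 -4.44231333e-03  1.31928271e+02] per row [ 4.64019642e-04 -4.44231333e-04  1.31928271e+01]
0 [-0.05  -0.055 -0.007]
1 [-0.061 -0.042 -0.007]
2 [-0.069 -0.027 -0.007]
3 [-0.073 -0.011 -0.007]
4 [-0.074  0.006 -0.007]
5 [-0.07   0.023 -0.007]
6 [-0.063  0.038 -0.007]
7 [-0.053  0.052 -0.007]
8 [-0.04   0.063 -0.007]
9 [-0.024  0.07  -0.007]
```

Request:
{"api": "step_arm", "payload": {
  "motion": [
    {"wx":0,"wy":0,"wz":6.6,"x":-0.025,"y":-0.027,"z":-0.007,"grip":0.6},
    {"wx":0,"wy":0,"wz":6.6,"x":-0.028,"y":-0.024,"z":-0.007,"grip":0.6},
    {"wx":0,"wy":0,"wz":6.6,"x":-0.03,"y":-0.021,"z":-0.007,"grip":0.6},
    {"wx":0,"wy":0,"wz":6.6,"x":-0.033,"y":-0.017,"z":-0.007,"grip":0.6},
    {"wx":0,"wy":0,"wz":6.6,"x":-0.034,"y":-0.014,"z":-0.007,"grip":0.6},
    {"wx":0,"wy":0,"wz":6.6,"x":-0.036,"y":-0.01,"z":-0.007,"grip":0.6},
    {"wx":0,"wy":0,"wz":6.6,"x":-0.037,"y":-0.005,"z":-0.007,"grip":0.6},
    {"wx":0,"wy":0,"wz":6.6,"x":-0.037,"y":-0.001,"z":-0.007,"grip":0.6},
    {"wx":0,"wy":0,"wz":6.6,"x":-0.037,"y":0.003,"z":-0.007,"grip":0.6},
    {"wx":0,"wy":0,"wz":6.6,"x":-0.036,"y":0.007,"z":-0.007,"grip":0.6}
  ]
}}

```text
time: 2.05
eef_pos: [0.3637, 0.2135, 0.3154]
tcp_rot: [[0.022, 1.0, 0.0], [1.0, -0.022, 0.003], [0.003, 0.0, -1.0]]
contact_force: [0.7, 0.0, -0.1]
width: 0.598
```

```bash
python3 -c "
from plan import *
print(ctrl.observe()['eef_pos'],ctrl.observe()['joint_positions'])
plan([.486,-.127,.31],24.7,12)"
```

```text
[0.36367681 0.2135229  0.31543188] [-1.00598873  0.01749254  0.36192843  1.94008385 -0.00941866  1.18304833
 -0.66229229]
total deg [-0.10016751 -0.17197222 64.0550808 ] per row [-0.00834729 -0.01433102  5.3379234 ]
0 [-0.028  0.011  0.   ]
1 [-0.027  0.013  0.   ]
2 [-0.026  0.016  0.   ]
3 [-0.024  0.018  0.   ]
4 [-0.022  0.02   0.   ]
5 [-0.02   0.022  0.   ]
6 [-0.018  0.024  0.   ]
7 [-0.016  0.026  0.   ]
8 [-0.013  0.027  0.   ]
9 [-0.011  0.028  0.   ]
10 [-0.008  0.029  0.   ]
11 [-0.005  0.03   0.   ]
```

Request:
{"api": "step_arm", "payload": {
  "motion": [
    {"wx":0,"wy":0,"wz":6.4,"x":-0.034,"y":0.013,"z":0,"grip":0.6},
    {"wx":0,"wy":0,"wz":6.4,"x":-0.032,"y":0.016,"z":0,"grip":0.6},
    {"wx":0,"wy":0,"wz":6.4,"x":-0.03,"y":0.02,"z":0,"grip":0.6},
    {"wx":0,"wy":0,"wz":6.4,"x":-0.028,"y":0.023,"z":0,"grip":0.6},
    {"wx":0,"wy":0,"wz":6.4,"x":-0.025,"y":0.026,"z":0,"grip":0.6},
    {"wx":0,"wy":0,"wz":6.4,"x":-0.022,"y":0.028,"z":0,"grip":0.6},
    {"wx":0,"wy":0,"wz":6.4,"x":-0.018,"y":0.03,"z":0,"grip":0.6},
    {"wx":0,"wy":0,"wz":6.4,"x":-0.015,"y":0.032,"z":0,"grip":0.6},
    {"wx":0,"wy":0,"wz":6.4,"x":-0.011,"y":0.034,"z":0,"grip":0.6},
    {"wx":0,"wy":0,"wz":6.4,"x":-0.008,"y":0.035,"z":0,"grip":0.6}
  ]
}}

```text
time: 3.3
eef_pos: [0.4783, -0.1382, 0.3167]
tcp_rot: [[0.923, 0.385, 0.008], [0.385, -0.923, 0.009], [0.011, -0.006, -1.0]]
contact_force: [0.3, 0.2, -0.2]
width: 0.602
```

```bash
python3 -c "
from plan import *
plan([.486,-.127,.31],24.7,1)
p=ctrl.capture('scene');c=p['color'][100:310,100:380];cv2.imwrite('pics/s1.png',cv2.resize(c,None,fx=2.8,fy=2.8)[...,::-1])
for n in('nut_axis','wrench_neck','handle_grip'):
  for t in ctrl.tip_of(p,n)[:1]: print(n,t['p'],onz(p,t['centre'],.235))
"
```

```text
total deg [-0.31382116 -0.61693104 -2.03181617] per row [-0.31382116 -0.61693104 -2.03181617]
0 [ 0.011 -0.007  0.007]
nut_axis 0.82 [ 0.64813452 -0.05012005  0.235     ]
wrench_neck 0.97 [ 0.59157874 -0.07952497  0.235     ]
handle_grip 0.83 [ 0.50556316 -0.13720819  0.235     ]
```

View pics/s1.png

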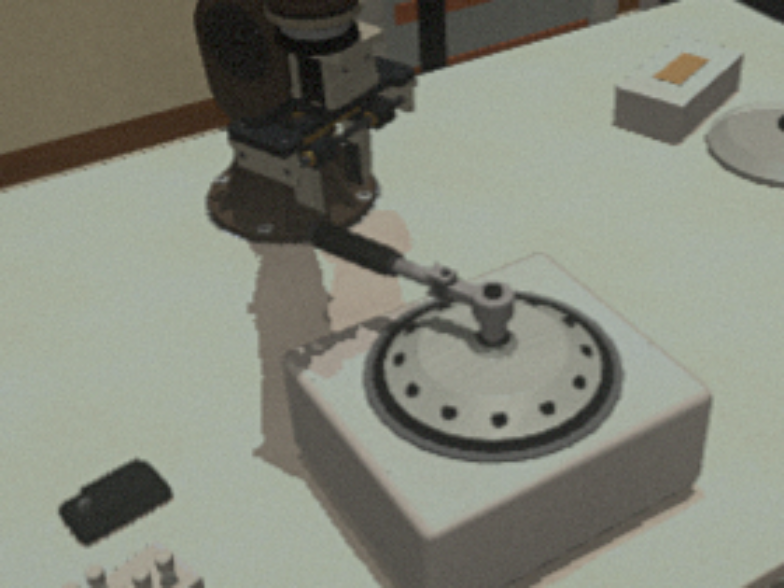

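The open fingers hang just above the outer half of the grip, which shows at about (355,248) in the crop. Next I correct sideways, descend and narrow the cage.

Request:
{"api": "step_arm", "payload": {
  "motion": [
    {"wx":-0.3,"wy":-0.6,"wz":-2,"x":0.008,"y":-0.007,"z":0,"grip":0.6},
    {"wx":0,"wy":0,"wz":0,"x":0,"y":0,"z":0.01,"grip":0.6},
    {"wx":0,"wy":0,"wz":0,"x":0,"y":0,"z":0.012,"grip":0.6},
    {"wx":0,"wy":0,"wz":0,"x":0,"y":0,"z":0.012,"grip":0.6},
    {"wx":0,"wy":0,"wz":0,"x":0,"y":0,"z":0.012,"grip":0.6},
    {"wx":0,"wy":0,"wz":0,"x":0,"y":0,"z":0.012,"grip":0.6},
    {"wx":0,"wy":0,"wz":0,"x":0,"y":0,"z":0.012,"grip":0.6},
    {"wx":0,"wy":0,"wz":0,"x":0,"y":0,"z":0.012,"grip":0.6},
    {"wx":0,"wy":0,"wz":0,"x":0,"y":0,"z":0,"grip":0.6},
    {"wx":0,"wy":0,"wz":0,"x":0,"y":0,"z":0,"grip":0.6}
  ]
}}

```text
time: 4.75
eef_pos: [0.4818, -0.1235, 0.2276]
tcp_rot: [[0.904, 0.429, -0.003], [0.429, -0.904, 0.001], [-0.003, -0.002, -1.0]]
contact_force: [0.2, 0.9, 0.5]
width: 0.6
```

```bash
python3 -c "
from plan import *
plan([.486,-.127,.237],24.7,1)
s=ctrl.observe();print(s['contact_force'])
p=ctrl.capture('scene');c=p['color'][120:260,150:350];cv2.imwrite('pics/s2.png',cv2.resize(c,None,fx=4,fy=4)[...,::-1])
"
```

```text
total deg [-0.13913629  0.1525152   0.67715067] per row [-0.13913629  0.1525152   0.67715067]
0 [ 0.002  0.005 -0.009]
[0.21138545 0.88393731 0.51026623]
```

View pics/s2.png

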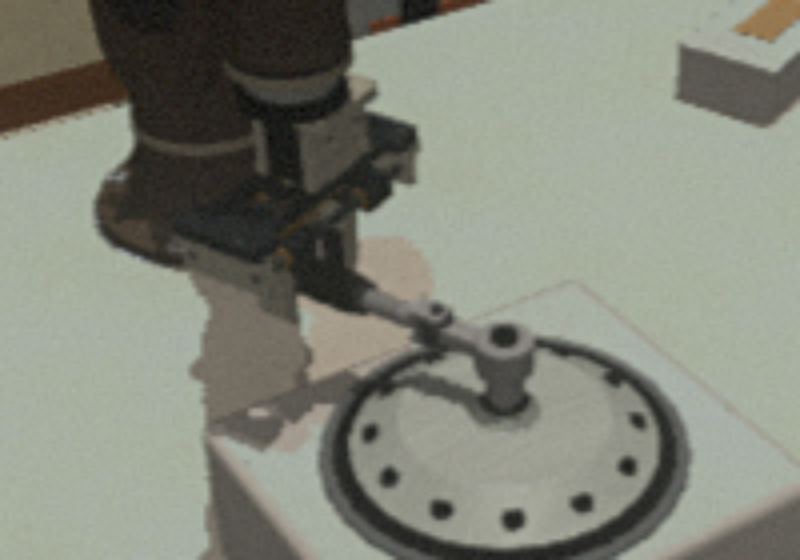

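The grip lies between the two fingers, around (320,275) in the crop. I narrow the cage and start the clockwise swing (tool -y, +wz).

Request:
{"api": "step_arm", "payload": {
  "motion": [
    {"wx":0,"wy":0,"wz":0,"x":0.002,"y":0,"z":-0.008,"grip":0.4},
    {"wx":0,"wy":0,"wz":0,"x":0,"y":0,"z":0,"grip":0.4},
    {"wx":0,"wy":0,"wz":2,"x":0,"y":-0.006,"z":0,"grip":0.4},
    {"wx":0,"wy":0,"wz":2,"x":0,"y":-0.006,"z":0,"grip":0.4},
    {"wx":0,"wy":0,"wz":2,"x":0,"y":-0.006,"z":0,"grip":0.4},
    {"wx":0,"wy":0,"wz":2,"x":0,"y":-0.006,"z":0,"grip":0.4},
    {"wx":0,"wy":0,"wz":2,"x":0,"y":-0.006,"z":0,"grip":0.4},
    {"wx":0,"wy":0,"wz":2,"x":0,"y":-0.006,"z":0,"grip":0.4},
    {"wx":0,"wy":0,"wz":2,"x":0,"y":-0.006,"z":0,"grip":0.4},
    {"wx":0,"wy":0,"wz":0,"x":0,"y":0,"z":0,"grip":0.4}
  ]
}}

```text
time: 6.05
eef_pos: [0.4727, -0.0838, 0.24]
tcp_rot: [[0.982, 0.19, 0.006], [0.19, -0.982, -0.001], [0.006, 0.002, -1.0]]
contact_force: [-0.2, -0.5, -0.1]
width: 0.399
```

```bash
cat > st.py <<'E'
from h import *
def st(cam=0):
    s=ctrl.observe();r=np.array(s["eef_pos"])-[.643,-.054,.235];M=np.array(s["tcp_rot"])
    r2=np.linalg.norm(r[:2]);a=np.degrees(np.arctan2(-r[1],-r[0]))
    print("t",round(s["time"],2),"radius",r2.round(4),"z",r[2].round(3)+.235,"ang",a.round(2),"tool",np.degrees(np.arctan2(M[1,0],M[0,0])).round(2),"F_tool",(M.T@s["contact_force"]).round(2),"w",round(s["width"],3))
    if cam:
        for c in("top","scene"):
            p=ctrl.capture(c)
            for n in("nut_axis","wrench_neck","handle_grip"):
                for t in ctrl.tip_of(p,n)[:1]: print(c,n,round(t["p"],2),onz(p,t["centre"],.235).round(4))
E
python3 -c "
from st import *
st(1)"
```

```text
t 6.05 radius 0.1729 z 0.24 ang 9.92 tool 10.93 F_tool [-0.26  0.48  0.11] w 0.399
top nut_axis 0.9 [ 0.6416 -0.0569  0.235 ]
top wrench_neck 0.67 [ 0.5945 -0.0705  0.235 ]
top handle_grip 0.33 [0.5831 0.3962 0.235 ]
scene nut_axis 0.55 [ 0.6503 -0.0493  0.235 ]
scene wrench_neck 0.98 [ 0.5837 -0.0633  0.235 ]
scene handle_grip 0.65 [ 0.4755 -0.0945  0.235 ]
```

Request:
{"api": "step_arm", "payload": {
  "motion": [
    {"wx":0,"wy":0,"wz":0.5,"x":0,"y":-0.0015,"z":0,"grip":0.4},
    {"wx":0,"wy":0,"wz":0.5,"x":0,"y":-0.0015,"z":0.001,"grip":0.4},
    {"wx":0,"wy":0,"wz":0.5,"x":0,"y":-0.0015,"z":0.001,"grip":0.4},
    {"wx":0,"wy":0,"wz":0.5,"x":0,"y":-0.0015,"z":0.001,"grip":0.4},
    {"wx":0,"wy":0,"wz":0.5,"x":0,"y":-0.0015,"z":0,"grip":0.4},
    {"wx":0,"wy":0,"wz":0.5,"x":0,"y":-0.0015,"z":0,"grip":0.4},
    {"wx":0,"wy":0,"wz":0.5,"x":0,"y":-0.0015,"z":0,"grip":0.4},
    {"wx":0,"wy":0,"wz":0.5,"x":0,"y":-0.0015,"z":0,"grip":0.4},
    {"wx":0,"wy":0,"wz":0,"x":0,"y":0,"z":0,"grip":0.4},
    {"wx":0,"wy":0,"wz":0,"x":0,"y":0,"z":0,"grip":0.4}
  ]
}}

```text
time: 7.7
eef_pos: [0.4712, -0.0725, 0.237]
tcp_rot: [[0.993, 0.114, 0.007], [0.114, -0.993, -0.002], [0.007, 0.003, -1.0]]
contact_force: [-0.0, -2.6, 0.8]
width: 0.4
```

```bash
python3 -c "
from st import *
st(0)"
```

```text
t 7.7 radius 0.1728 z 0.237 ang 6.15 tool 6.56 F_tool [-0.3   2.62 -0.78] w 0.4
```

Request:
{"api": "step_arm", "payload": {
  "motion": [
    {"wx":0,"wy":0,"wz":0.5,"x":0,"y":-0.0017,"z":0,"grip":0.4},
    {"wx":0,"wy":0,"wz":0.5,"x":0,"y":-0.0017,"z":0.001,"grip":0.4},
    {"wx":0,"wy":0,"wz":0.5,"x":0,"y":-0.0017,"z":0,"grip":0.4},
    {"wx":0,"wy":0,"wz":0.5,"x":0,"y":-0.0017,"z":0,"grip":0.4},
    {"wx":0,"wy":0,"wz":0.5,"x":0,"y":-0.0017,"z":0,"grip":0.4},
    {"wx":0,"wy":0,"wz":0.5,"x":0,"y":-0.0017,"z":0,"grip":0.4},
    {"wx":0,"wy":0,"wz":0.5,"x":0,"y":-0.0017,"z":0,"grip":0.4},
    {"wx":0,"wy":0,"wz":0.5,"x":0,"y":-0.0017,"z":0,"grip":0.4},
    {"wx":0,"wy":0,"wz":0,"x":0,"y":0,"z":0,"grip":0.4},
    {"wx":0,"wy":0,"wz":0,"x":0,"y":0,"z":0,"grip":0.4}
  ]
}}

```text
time: 8.95
eef_pos: [0.4703, -0.058, 0.236]
tcp_rot: [[0.999, 0.04, 0.008], [0.04, -0.999, -0.002], [0.008, 0.002, -1.0]]
contact_force: [0.8, -2.4, 0.7]
width: 0.402
```

```bash
python3 -c "
from st import *
st(0)"
```

```text
t 8.95 radius 0.1728 z 0.236 ang 1.33 tool 2.27 F_tool [ 0.74  2.44 -0.7 ] w 0.402
```

Request:
{"api": "step_arm", "payload": {
  "motion": [
    {"wx":0,"wy":0,"wz":0.5,"x":0,"y":-0.0013,"z":0,"grip":0.4},
    {"wx":0,"wy":0,"wz":0.5,"x":0,"y":-0.0013,"z":0,"grip":0.4},
    {"wx":0,"wy":0,"wz":0.5,"x":0,"y":-0.0013,"z":0,"grip":0.4},
    {"wx":0,"wy":0,"wz":0.5,"x":0,"y":-0.0013,"z":0,"grip":0.4},
    {"wx":0,"wy":0,"wz":0.5,"x":0,"y":-0.0013,"z":0,"grip":0.4},
    {"wx":0,"wy":0,"wz":0.5,"x":0,"y":-0.0013,"z":0,"grip":0.4},
    {"wx":0,"wy":0,"wz":0.5,"x":0,"y":-0.0013,"z":0,"grip":0.4},
    {"wx":0,"wy":0,"wz":0.5,"x":0,"y":-0.0013,"z":0,"grip":0.4},
    {"wx":0,"wy":0,"wz":0,"x":0,"y":0,"z":0,"grip":0.4},
    {"wx":0,"wy":0,"wz":0,"x":0,"y":0,"z":0,"grip":0.4}
  ]
}}

```text
time: 10.2
eef_pos: [0.4709, -0.0489, 0.2363]
tcp_rot: [[0.999, -0.037, 0.01], [-0.037, -0.999, -0.005], [0.01, 0.005, -1.0]]
contact_force: [1.9, -3.6, 0.5]
width: 0.398
```

```bash
python3 -c "
from st import *
st(0)"
```

```text
t 10.2 radius 0.1722 z 0.236 ang -1.7 tool -2.12 F_tool [ 2.06  3.53 -0.42] w 0.398
```

Request:
{"api": "step_arm", "payload": {
  "motion": [
    {"wx":0,"wy":0,"wz":0.4,"x":0,"y":-0.0013,"z":0,"grip":0.4},
    {"wx":0,"wy":0,"wz":0.4,"x":0,"y":-0.0013,"z":0,"grip":0.4},
    {"wx":0,"wy":0,"wz":0.4,"x":0,"y":-0.0013,"z":0,"grip":0.4},
    {"wx":0,"wy":0,"wz":0.4,"x":0,"y":-0.0013,"z":0,"grip":0.4},
    {"wx":0,"wy":0,"wz":0.4,"x":0,"y":-0.0013,"z":0,"grip":0.4},
    {"wx":0,"wy":0,"wz":0.4,"x":0,"y":-0.0013,"z":0,"grip":0.4},
    {"wx":0,"wy":0,"wz":0.4,"x":0,"y":-0.0013,"z":0,"grip":0.4},
    {"wx":0,"wy":0,"wz":0.4,"x":0,"y":-0.0013,"z":0,"grip":0.4},
    {"wx":0,"wy":0,"wz":0,"x":0,"y":0,"z":0,"grip":0.4},
    {"wx":0,"wy":0,"wz":0,"x":0,"y":0,"z":0,"grip":0.4}
  ]
}}

```text
time: 11.45
eef_pos: [0.4721, -0.047, 0.2369]
tcp_rot: [[0.994, -0.104, 0.013], [-0.104, -0.994, -0.016], [0.014, 0.015, -1.0]]
contact_force: [1.5, -4.9, -0.7]
width: 0.4
```

```bash
python3 -c "
from st import *
st(0)"
```

```text
t 11.45 radius 0.1711 z 0.237 ang -2.34 tool -5.97 F_tool [1.95 4.66 0.76] w 0.4
```

The tool has stalled against about 5 N, so the nut is tight. It now needs a firmer push per row. I'll put the push rows last, so that the reading is taken under load.

Request:
{"api": "step_arm", "payload": {
  "motion": [
    {"wx":0,"wy":0,"wz":0,"x":0,"y":-0.001,"z":0,"grip":0.4},
    {"wx":0,"wy":0,"wz":0,"x":0,"y":-0.001,"z":0,"grip":0.4},
    {"wx":0,"wy":0,"wz":0,"x":0,"y":-0.0015,"z":0,"grip":0.4},
    {"wx":0,"wy":0,"wz":0,"x":0,"y":-0.0015,"z":0,"grip":0.4},
    {"wx":0,"wy":0,"wz":0,"x":0,"y":-0.002,"z":0,"grip":0.4},
    {"wx":0,"wy":0,"wz":0,"x":0,"y":-0.002,"z":0,"grip":0.4},
    {"wx":0,"wy":0,"wz":0,"x":0,"y":-0.0025,"z":0,"grip":0.4},
    {"wx":0,"wy":0,"wz":0,"x":0,"y":-0.0025,"z":0,"grip":0.4},
    {"wx":0,"wy":0,"wz":0,"x":0,"y":-0.003,"z":0,"grip":0.4},
    {"wx":0,"wy":0,"wz":0,"x":0,"y":-0.003,"z":0,"grip":0.4}
  ]
}}

```text
time: 12.7
eef_pos: [0.4721, -0.0385, 0.2363]
tcp_rot: [[0.993, -0.117, 0.01], [-0.117, -0.993, -0.03], [0.014, 0.029, -0.999]]
contact_force: [1.0, -9.0, -0.0]
width: 0.399
```

```bash
python3 -c "
from st import *
st(0)"
```

```text
t 12.7 radius 0.1716 z 0.236 ang -5.18 tool -6.7 F_tool [2.02 8.81 0.33] w 0.399
```

```bash
python3 -c "
from st import *
p=ctrl.capture('top');st()
for n in('nut_axis','wrench_neck','handle_grip'):
  for t in ctrl.tip_of(p,n)[:1]: print(n,t['p'],t['centre'],onz(p,t['centre'],.235))
a=cv2.resize(p['color'][150:260,240:370],None,fx=4.5,fy=4.5,interpolation=cv2.INTER_CUBIC)
cv2.imwrite('pics/t3.png',a[...,::-1])
p=ctrl.capture('scene')
for n in('nut_axis','wrench_neck','handle_grip'):
  for t in ctrl.tip_of(p,n)[:1]: print(n,t['p'],t['centre'],onz(p,t['centre'],.235))
st()
"
```

```text
t 12.75 radius 0.1717 z 0.236 ang -5.28 tool -6.68 F_tool [1.89 8.91 0.8 ] w 0.403
nut_axis 0.75 [302.7, 171.6] [ 0.64464228 -0.06036987  0.235     ]
wrench_neck 0.87 [300.2, 196.5] [ 0.58261832 -0.05371743  0.235     ]
nut_axis 0.97 [276.8, 206.8] [ 0.63831664 -0.05375438  0.235     ]
wrench_neck 0.79 [266.3, 197.7] [ 0.58710897 -0.0555622   0.235     ]
t 13.1 radius 0.1717 z 0.236 ang -5.17 tool -6.69 F_tool [ 2.24  9.56 -0.87] w 0.4
```

View pics/t3.png

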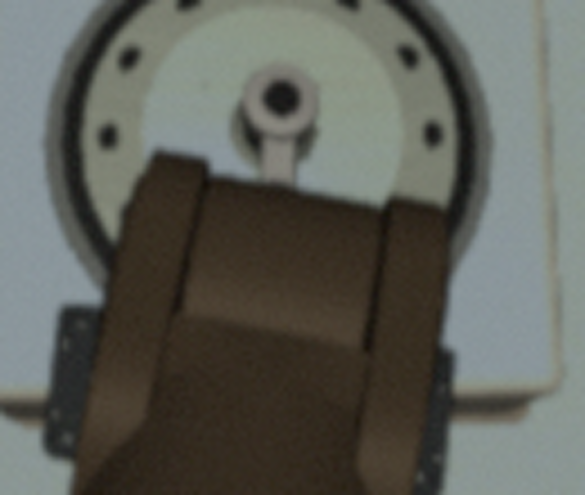

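Request:
{"api": "step_arm", "payload": {
  "motion": [
    {"wx":0,"wy":0,"wz":0,"x":0,"y":-0.0025,"z":0,"grip":0.4},
    {"wx":0,"wy":0,"wz":0,"x":0,"y":-0.0025,"z":0,"grip":0.4},
    {"wx":0,"wy":0,"wz":0,"x":0,"y":-0.0025,"z":0,"grip":0.4},
    {"wx":0,"wy":0,"wz":0,"x":0,"y":-0.0025,"z":0,"grip":0.4},
    {"wx":0,"wy":0,"wz":0,"x":0,"y":-0.0025,"z":0,"grip":0.4},
    {"wx":0,"wy":0,"wz":0,"x":0,"y":-0.0025,"z":0,"grip":0.4},
    {"wx":0,"wy":0,"wz":0,"x":0,"y":-0.003,"z":0,"grip":0.4},
    {"wx":0,"wy":0,"wz":0,"x":0,"y":-0.003,"z":0,"grip":0.4},
    {"wx":0,"wy":0,"wz":0,"x":0,"y":-0.0035,"z":0,"grip":0.4},
    {"wx":0,"wy":0,"wz":0,"x":0,"y":-0.0035,"z":0,"grip":0.4}
  ]
}}

```text
time: 14.35
eef_pos: [0.4726, -0.0281, 0.2353]
tcp_rot: [[0.991, -0.137, 0.007], [-0.136, -0.989, -0.051], [0.014, 0.049, -0.999]]
contact_force: [1.3, -11.9, 0.8]
width: 0.402
```

```bash
python3 -c "
from st import *
st(0);print(ctrl.observe()['eef_pos'])
for i in range(3): p=ctrl.capture('scene');st(0)
for n in('nut_axis','wrench_neck','handle_grip'):
  for t in ctrl.tip_of(p,n)[:1]: print(n,t['p'],t['centre'],onz(p,t['centre'],.235))
c=p['color'][150:250,190:320];cv2.imwrite('pics/s4.png',cv2.resize(c,None,fx=6,fy=6,interpolation=cv2.INTER_CUBIC)[...,::-1])
"
```

```text
t 14.35 radius 0.1723 z 0.235 ang -8.66 tool -7.84 F_tool [ 2.92 11.61 -0.21] w 0.402
[ 0.47262883 -0.02805805  0.23532225]
t 14.4 radius 0.1723 z 0.235 ang -8.74 tool -7.84 F_tool [ 2.56 11.33 -0.99] w 0.403
t 14.45 radius 0.1724 z 0.235 ang -8.72 tool -7.82 F_tool [ 2.84 11.3  -0.26] w 0.401
t 14.5 radius 0.1723 z 0.235 ang -8.69 tool -7.83 F_tool [ 1.96 11.18 -0.18] w 0.402
nut_axis 0.94 [277.6, 208.2] [ 0.64472323 -0.05533404  0.235     ]
wrench_neck 0.56 [265.1, 198.3] [ 0.58768261 -0.05986853  0.235     ]
handle_grip 0.83 [252.8, 180.1] [ 0.48996726 -0.04244429  0.235     ]
```

View pics/s4.png

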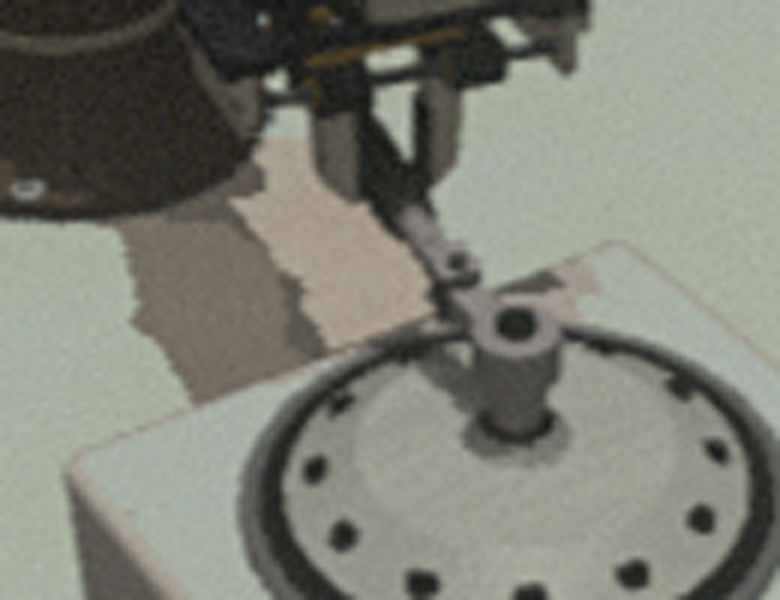

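```bash
python3 -c "
from st import *
from scipy.optimize import least_squares
acc=[]
p=ctrl.capture('scene')
for z in(.235,.247,.255):
  N,K,G=[onz(p,u,z)[:2] for u in((276.2,203.7),(266.7,193.7),(255.8,177.5))]
  a=lambda d:np.degrees(np.arctan2(d[1],d[0]))
  print(z,N,K,G,'head',a(N-K),'handle',a(K-G))
# predicted pixels for hypothesised fold
N=np.array([.643,-.054])
for h in(3,0,-2):
  for f in(5,9,13):
    u=lambda t:np.array([np.cos(np.radians(t)),np.sin(np.radians(t))])
    K=N-.055*u(h);G=K-.115*u(h-f);S=K-.06*u(h-f)
    print(h,f,G.round(4),[proj(p,[*q,z]).round(1) for q,z in((N,.247),(K,.247),(S,.235),(G,.235))])
m=p['color'][150:215,235:295]
cv2.imwrite('pics/s5.png',cv2.resize(m,None,fx=9,fy=9,interpolation=cv2.INTER_CUBIC)[...,::-1])
for n in('handle_grip','wrench_neck'):
  for s in ctrl.silhouettes(p,n)[:1]:
    ys,xs=np.nonzero(s['region']);print(n,s['p'],len(xs),xs.min(),xs.max(),ys.min(),ys.max())
st()
"
```

```text
0.235 [ 0.62568744 -0.04751176] [ 0.5714153 -0.0444735] [ 0.48279629 -0.02782564] head -3.204191484703197 handle -10.639509377011724
0.247 [ 0.63903588 -0.05611831] [ 0.58574536 -0.053135  ] [ 0.4987292  -0.03678825] head -3.2041914847032134 handle -10.639509377011743
0.255 [ 0.64793483 -0.06185601] [ 0.59529873 -0.05890933] [ 0.50935113 -0.04276332] head -3.2041914847032835 handle -10.639509377011718
3 5 [ 0.4731 -0.0529] [array([277.7, 204.2]), array([266. , 194.5]), array([255.8, 187.5]), array([246.9, 178.5])]
3 9 [ 0.4737 -0.0449] [array([277.7, 204.2]), array([266. , 194.5]), array([257.1, 187.1]), array([249.4, 177.8])]
3 13 [ 0.4748 -0.0369] [array([277.7, 204.2]), array([266. , 194.5]), array([258.4, 186.8]), array([251.8, 177.2])]
0 5 [ 0.4734 -0.044 ] [array([277.7, 204.2]), array([266.9, 194.2]), array([257.6, 186.9]), array([249.6, 177.7])]
0 9 [ 0.4744 -0.036 ] [array([277.7, 204.2]), array([266.9, 194.2]), array([258.9, 186.5]), array([252., 177.])]
0 13 [ 0.4759 -0.0281] [array([277.7, 204.2]), array([266.9, 194.2]), array([260.3, 186.2]), array([254.6, 176.5])]
-2 5 [ 0.4739 -0.0381] [array([277.7, 204.2]), array([267.5, 194. ]), array([258.8, 186.5]), array([251.4, 177.2])]
-2 9 [ 0.4751 -0.0301] [array([277.7, 204.2]), array([267.5, 194. ]), array([260.1, 186.2]), array([253.8, 176.6])]
-2 13 [ 0.477  -0.0223] [array([277.7, 204.2]), array([267.5, 194. ]), array([261.5, 185.9]), array([256.4, 176.1])]
handle_grip 0.51 240 249 268 168 196
wrench_neck 0.69 623 249 282 169 220
t 14.8 radius 0.1723 z 0.235 ang -8.64 tool -7.84 F_tool [ 3.45 10.74 -0.03] w 0.403
```

View pics/s5.png

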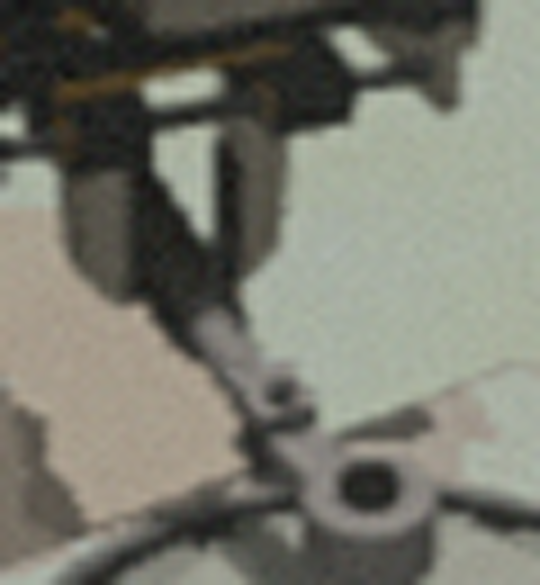

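The head shaft points at about -3° and the handle at about -10.6°, with the grip leaning on the left finger, so the fold is about 0.13 rad. I'll press 1-2 mm further for margin before easing off.

Request:
{"api": "step_arm", "payload": {
  "motion": [
    {"wx":0,"wy":0,"wz":0,"x":0,"y":-0.002,"z":0,"grip":0.4},
    {"wx":0,"wy":0,"wz":0,"x":0,"y":-0.002,"z":0,"grip":0.4},
    {"wx":0,"wy":0,"wz":0,"x":0,"y":-0.002,"z":0,"grip":0.4},
    {"wx":0,"wy":0,"wz":0,"x":0,"y":-0.002,"z":0,"grip":0.4},
    {"wx":0,"wy":0,"wz":0,"x":0,"y":-0.002,"z":0,"grip":0.4},
    {"wx":0,"wy":0,"wz":0,"x":0,"y":-0.0025,"z":0,"grip":0.4},
    {"wx":0,"wy":0,"wz":0,"x":0,"y":-0.0025,"z":0,"grip":0.4},
    {"wx":0,"wy":0,"wz":0,"x":0,"y":-0.0025,"z":0,"grip":0.4},
    {"wx":0,"wy":0,"wz":0,"x":0,"y":-0.0025,"z":0,"grip":0.4},
    {"wx":0,"wy":0,"wz":0,"x":0,"y":-0.0025,"z":0,"grip":0.4}
  ]
}}

```text
time: 16.05
eef_pos: [0.4732, -0.0262, 0.2346]
tcp_rot: [[0.987, -0.16, 0.004], [-0.159, -0.984, -0.073], [0.015, 0.072, -0.997]]
contact_force: [1.4, -10.9, 0.3]
width: 0.402
```

```bash
python3 -c "
from st import *
for i in range(3): p=ctrl.capture('scene');st(0)
print(ctrl.observe()['eef_pos'])
"
```

```text
t 16.1 radius 0.1721 z 0.235 ang -9.33 tool -9.17 F_tool [ 2.45 10.86  0.97] w 0.4
t 16.15 radius 0.1721 z 0.235 ang -9.31 tool -9.16 F_tool [ 2.79 10.01  0.29] w 0.397
t 16.2 radius 0.1721 z 0.235 ang -9.31 tool -9.16 F_tool [ 2.6  11.89  0.56] w 0.402
[ 0.47314684 -0.02614796  0.23460201]
```

Request:
{"api": "step_arm", "payload": {
  "motion": [
    {"wx":0.5,"wy":0,"wz":0,"x":0,"y":0.002,"z":0,"grip":0.4},
    {"wx":0.5,"wy":0,"wz":0,"x":0,"y":0.003,"z":0,"grip":0.4},
    {"wx":0.5,"wy":0,"wz":0,"x":0,"y":0.003,"z":0,"grip":0.4},
    {"wx":0.5,"wy":0,"wz":0,"x":0,"y":0.003,"z":0,"grip":0.4},
    {"wx":0.5,"wy":0,"wz":-0.5,"x":0,"y":0.003,"z":0,"grip":0.4},
    {"wx":0.5,"wy":0,"wz":-0.5,"x":0,"y":0.003,"z":0,"grip":0.4},
    {"wx":0.5,"wy":0,"wz":-1,"x":0,"y":0.003,"z":0,"grip":0.4},
    {"wx":0.5,"wy":0,"wz":-1,"x":0,"y":0.003,"z":0,"grip":0.4},
    {"wx":0,"wy":0,"wz":-1,"x":0,"y":0.002,"z":0,"grip":0.4},
    {"wx":0,"wy":0,"wz":0,"x":0,"y":0,"z":0,"grip":0.4}
  ]
}}

```text
time: 17.45
eef_pos: [0.47, -0.0566, 0.2362]
tcp_rot: [[0.996, -0.092, 0.017], [-0.092, -0.996, -0.008], [0.018, 0.006, -1.0]]
contact_force: [0.4, 0.0, 0.1]
width: 0.402
```

```bash
python3 -c "
from plan import *
from st import *
st();print(ctrl.observe()['eef_pos'])
plan([.486,-.127,.237],24.7,1)
p=ctrl.capture('scene')
m=p['color'][150:215,235:295]
cv2.imwrite('pics/s6.png',cv2.resize(m,None,fx=9,fy=9,interpolation=cv2.INTER_CUBIC)[...,::-1])
"
```

```text
t 17.45 radius 0.173 z 0.236 ang 0.86 tool -5.25 F_tool [ 0.41 -0.09 -0.1 ] w 0.402
[ 0.46998838 -0.0565899   0.23616496]
total deg [  0.61214743  -0.90639212 -29.95373677] per row [  0.61214743  -0.90639212 -29.95373677]
0 [ 0.022  0.069 -0.   ]
```

View pics/s6.png

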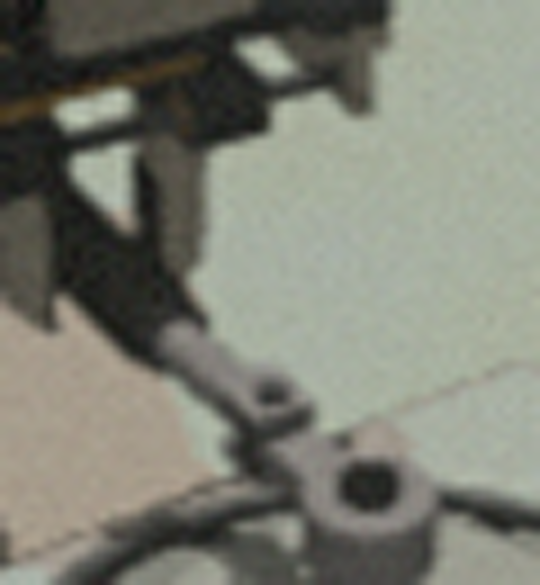

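The wrench is straight again and the force is zero. Now I swing back on the ratchet.

Request:
{"api": "step_arm", "payload": {
  "motion": [
    {"wx":0,"wy":0,"wz":-4.5,"x":0.001,"y":0.007,"z":0,"grip":0.4},
    {"wx":0,"wy":0,"wz":-4,"x":0.0005,"y":0.007,"z":0,"grip":0.4},
    {"wx":0,"wy":0,"wz":-3,"x":0.0005,"y":0.007,"z":0,"grip":0.4},
    {"wx":0,"wy":0,"wz":-3,"x":0,"y":0.007,"z":0,"grip":0.4},
    {"wx":0,"wy":0,"wz":-3,"x":0,"y":0.007,"z":0,"grip":0.4},
    {"wx":0,"wy":0,"wz":-3,"x":0,"y":0.007,"z":0,"grip":0.4},
    {"wx":0,"wy":0,"wz":-2.5,"x":0,"y":0.007,"z":0,"grip":0.4},
    {"wx":0,"wy":0,"wz":-2.5,"x":0,"y":0.007,"z":0,"grip":0.4},
    {"wx":0,"wy":0,"wz":-2.5,"x":0,"y":0.007,"z":0,"grip":0.4},
    {"wx":0,"wy":0,"wz":0,"x":0,"y":0,"z":0,"grip":0.4}
  ]
}}

```text
time: 18.75
eef_pos: [0.4821, -0.1153, 0.2358]
tcp_rot: [[0.914, 0.405, 0.014], [0.405, -0.914, -0.006], [0.01, 0.011, -1.0]]
contact_force: [1.1, 0.2, 0.7]
width: 0.398
```

```bash
python3 -c "
from st import *
st(1);print(ctrl.observe()['eef_pos'])
"
```

```text
t 18.75 radius 0.1722 z 0.236 ang 20.86 tool 23.88 F_tool [ 1.13  0.28 -0.65] w 0.398
top nut_axis 0.79 [ 0.6394 -0.0618  0.235 ]
top wrench_neck 0.91 [ 0.5958 -0.077   0.235 ]
scene nut_axis 0.94 [ 0.6273 -0.0551  0.235 ]
scene wrench_neck 0.94 [ 0.5761 -0.0767  0.235 ]
scene handle_grip 0.83 [ 0.483 -0.118  0.235]
[ 0.4820688  -0.11492703  0.23584358]
```

Request:
{"api": "step_arm", "payload": {
  "motion": [
    {"wx":0,"wy":0,"wz":-0.5,"x":0,"y":0.005,"z":0,"grip":0.4},
    {"wx":0,"wy":0,"wz":-0.5,"x":0,"y":0.005,"z":0,"grip":0.4},
    {"wx":0,"wy":0,"wz":0,"x":0,"y":0.005,"z":0,"grip":0.4},
    {"wx":0,"wy":0,"wz":0,"x":0,"y":0.003,"z":0,"grip":0.4},
    {"wx":0,"wy":0,"wz":0,"x":0,"y":0,"z":0,"grip":0.4},
    {"wx":0,"wy":0,"wz":0,"x":0,"y":-0.005,"z":0,"grip":0.6},
    {"wx":0,"wy":0,"wz":0,"x":0,"y":0,"z":0,"grip":0.6},
    {"wx":0,"wy":0,"wz":0,"x":0,"y":0,"z":0,"grip":0.6},
    {"wx":0,"wy":0,"wz":0,"x":0,"y":0,"z":0,"grip":0.6},
    {"wx":0,"wy":0,"wz":0,"x":0,"y":0,"z":0,"grip":0.6}
  ]
}}

```text
time: 20.4
eef_pos: [0.4878, -0.1273, 0.236]
tcp_rot: [[0.906, 0.423, 0.014], [0.423, -0.906, -0.005], [0.01, 0.011, -1.0]]
contact_force: [-0.4, -0.6, 0.3]
width: 0.601
```

```bash
python3 -c "
from st import *
st(1);print(ctrl.observe()['eef_pos'])
"
```

```text
t 20.4 radius 0.1717 z 0.236 ang 25.28 tool 25.0 F_tool [-0.61  0.39 -0.3 ] w 0.601
top nut_axis 0.74 [ 0.6472 -0.0584  0.235 ]
top wrench_neck 0.64 [ 0.5904 -0.0767  0.235 ]
scene nut_axis 0.59 [ 0.6431 -0.0513  0.235 ]
scene wrench_neck 0.8 [ 0.5921 -0.0795  0.235 ]
scene handle_grip 0.73 [ 0.4912 -0.1384  0.235 ]
[ 0.48776313 -0.12736465  0.23595763]
```

Straight up and then back from the wrench.

Request:
{"api": "step_arm", "payload": {
  "motion": [
    {"wx":0,"wy":0,"wz":0,"x":0,"y":0,"z":-0.012,"grip":0.6},
    {"wx":0,"wy":0,"wz":0,"x":0,"y":0,"z":-0.015,"grip":0.6},
    {"wx":0,"wy":0,"wz":0,"x":0,"y":0,"z":-0.015,"grip":0.6},
    {"wx":0,"wy":0,"wz":0,"x":0,"y":0,"z":-0.02,"grip":0.6},
    {"wx":0,"wy":0,"wz":0,"x":0,"y":0,"z":-0.02,"grip":0.6},
    {"wx":0,"wy":0,"wz":0,"x":-0.02,"y":0,"z":-0.02,"grip":0.6},
    {"wx":0,"wy":0,"wz":0,"x":-0.03,"y":-0.03,"z":-0.01,"grip":0.6},
    {"wx":0,"wy":0,"wz":0,"x":-0.02,"y":-0.04,"z":0,"grip":0.6},
    {"wx":0,"wy":0,"wz":0,"x":0,"y":-0.04,"z":0,"grip":0.6},
    {"wx":0,"wy":0,"wz":0,"x":0,"y":0,"z":0,"grip":0.6}
  ]
}}

```text
time: 22.05
eef_pos: [0.3748, -0.0573, 0.3584]
tcp_rot: [[0.908, 0.419, 0.024], [0.419, -0.908, -0.005], [0.02, 0.014, -1.0]]
contact_force: [0.7, 0.0, 0.1]
width: 0.6
```

```bash
python3 -c "
from st import *
st(1)
p=ctrl.capture('scene')
for n,z in dict(mouse_mid=.015,bottle_mid=.085,tube_rack_mid=.03).items():
  for t in ctrl.tip_of(p,n)[:1]: print(n,t['p'],onz(p,t['centre'],z))
cv2.imwrite('pics/end.png',cv2.resize(p['color'][100:310,100:380],None,fx=2.8,fy=2.8)[...,::-1])
"
```

```text
t 22.05 radius 0.2683 z 0.358 ang 0.7 tool 24.81 F_tool [ 0.64  0.28 -0.05] w 0.6
top nut_axis 0.62 [ 0.6444 -0.0589  0.235 ]
top wrench_neck 0.59 [ 0.5963 -0.0766  0.235 ]
top handle_grip 0.87 [ 0.4848 -0.131   0.235 ]
scene nut_axis 0.82 [ 0.6401 -0.0575  0.235 ]
scene wrench_neck 0.62 [ 0.5808 -0.073   0.235 ]
scene handle_grip 0.57 [ 0.4904 -0.1287  0.235 ]
mouse_mid 0.64 [ 0.4594518  -0.42336781  0.015     ]
bottle_mid 0.78 [0.61548877 0.48010882 0.085     ]
tube_rack_mid 0.63 [ 0.64499873 -0.47982948  0.03      ]
```

View pics/end.png

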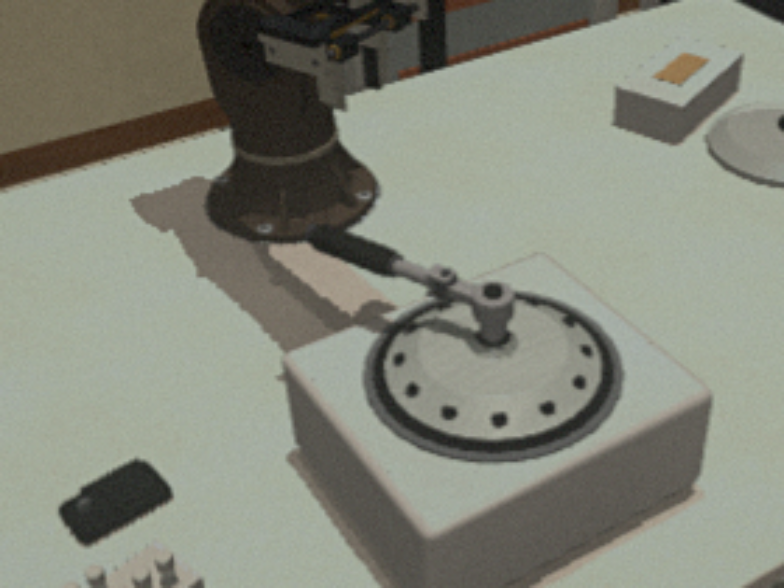

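The wrench is straight and back where it was: grip at (355,248) in the crop, as in the earlier picture. The gripper is clear, so I hand in.

```bash
python3 -c "
from plant import ctrl
print(ctrl.sign_off())"
```

```text
the job is handed in; nothing more can be done
None
```

I tightened the nut to the click, eased off, swung the wrench back to its start and handed in with the gripper clear, at about 22 s of the 54 s allowed.

- **Method:** I caged the grip loosely between the fingers and swung it clockwise. The nut turned at about 2.5 N, then came tight, and I pressed on until the neck folded.
- **Fold:** The picture taken just before the last 2 mm of pressing gave about 0.13 rad. Tool travel at the peak gave about 0.10–0.18 rad, above the 0.08 needed and below the 0.24 limit. The fold was never measured directly.
- **Force disagreed slightly:** I read 10–12 N (noise about 1 N). The top of that range points to a larger fold, about 0.24 rad, than the picture or travel did.
- **Eased off:** The force dropped to zero, and the picture shows the wrench straight again.
- **End position:** The networks put the grip about 3 mm (top camera) and 8 mm (scene camera) from its start, against the 35 mm allowed.
- **Mouse, bottle and rack:** I never went near them. The single end check, by the network in the scene picture, put them 8, 15 and 4 mm from their first readings. I take that as detection noise; the mouse is in the same place in both pictures, but the bottle is outside the cropped views I looked at.

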